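# Pop the laundry scoop out of its push-release well and stand it in the spoon rest

### The job

The white laundry scoop is locked flush in the lid of the powder caddy: press it gently straight down until its catch lets go, and let it spring up by itself. Then take it out and stand it mouth down on the flat floor of the ceramic spoon rest's round dish, wholly inside the rim, without knocking over anything on the shelf.

Things in the scene. Friction and masses are not known exactly. Their poses are not given: they have to be found in the camera images.
- scoop_center (a point): Centre of the white plastic laundry scoop, half-way up (24 mm above its mouth rim, 24 mm below its flat closed top). Stored mouth down: a rectangular cup 60 mm along x, 46 mm along y, 48 mm high, walls 3 mm, closed top up. A flat handle, 18 mm wide, 8 mm thick, level with the closed top, runs along +x to 94 mm from the centre. About 60 g, loose. z points up.
- caddy: Grey plastic laundry-powder caddy, fixed to the shelf: 200 mm long (x from -70 to +130 mm), 130 mm wide (y), flat deck 95 mm high. Origin on the shelf under the centre of the scoop's well; x runs along the scoop's handle, z up.
- well (a point): Centre of the well's mouth (64 x 50 mm, plus a 22 mm wide slot for the handle), level with the deck. It fits the scoop with 2 mm play all round; the locked scoop's top lies 1 mm below the deck, so it cannot be pinched. If pressed too little the scoop comes back to there, still locked. More than about 40 N on the scoop damages it.
- lift (a joint): Height in m of the sprung lift under the scoop: 0 locked, negative pressed, 0.036 sprung up. Its spring resists with 4 to 8 N. The catch lets go at a depth that cannot be seen and differs each time (5 to 18 mm); a firm stop lies about 3 mm beyond. Take the press away and the scoop rises till its top is 35 mm above the deck, loose, rim 13 mm below the deck; lift it straight up.
- dish (a point): Centre of the flat inner floor of the loose white ceramic spoon rest, 5 mm above the shelf: a round shallow dish, flat floor about 104 mm across, rim 132 mm across outside and 14 mm high, with a small 34 mm wide tab (the spoon support) on its -x side out to 103 mm. Mass about 400 g.
- green_bottle: Green glass bottle with a metal twist cap, 68 mm across, 220 mm tall, standing; origin under its centre. Bystander.
- peg_tin: Open stainless steel tin with wooden clothes pegs, 92 mm across, 85 mm high (pegs to about 95 mm), standing; origin under its centre. Bystander.
- jar: Glass jar with steel lid, 80 mm across, 110 mm high, standing; origin under its centre. Bystander.
- mug: White mug, 80 mm across, 90 mm high, standing; origin under its centre. Bystander.
Mind the look-alikes: they are no part of the job. Of the things that look like the part that bears dish, the smaller one is meant. What is shaped like the part that bears scoop_center but turquoise is not meant.

How it is judged:
By the outcome, as a careful person would: the job done as asked, in the order asked, and still so for the second after the job is handed in, with the robot touching nothing.
It also fails if it takes over 56 s, if anything falls off the work surface, if the arm or the gripper's body presses on something with over 40 N, if the wrist force passes 120 N, or if a joint passes its speed limit or range.

### The arm

A 6-joint arm with a two-finger parallel gripper is mounted at the origin on the work surface. World frame = base frame: x ahead of the robot, y to its left, z up, the work surface at z = 0. Lengths are in m, angles in degrees, forces in N, time in s.
With the tool pointing down it reaches from about 0.35 to 0.875 m from the base axis. Payload 4.2 kg.
Tool frame: the origin (TCP) lies midway between the tips of the shut fingers; the grasp point (between the pads) lies 19 mm behind it (r.grasp_offset is the distance from the TCP to the grasp point, in m); z points along the fingers, y is the direction in which the jaws open and shut (so a half turn about z gives the same grasp; the last joint's range is limited). The gripper opens to 87 mm and grips with 3 to 60 N. Pads are 19 mm wide; open, the fingers measure 117 mm over their backs; the gripper's body (75 mm by 190 mm) begins 51 mm behind the grasp point.
Start: joints at [78.472, 22.042, 0.453, 0, -68.411, -14.817], TCP at [0.277, 0.56, 0.223] pointing down, gripper open.
Joint ranges: [-179.83, 179.83], [-69.29, 118.12], [-61.27, 80.66], [-181.25, 117.63], [-171.15, -9.14], [-177.46, 177.46]. Speed limits (degrees/s): [159.86, 159.86, 180, 180, 180, 180].

### API

Orientations are given as a 3x3 rotation matrix whose columns are the frame's x, y, z axes.
In Python, from station import r gives the robot as it stands.
- The arm moves only by the shell command python3 -m crank 'ROWS'. ROWS is JSON, a list of rows, each a list of 3 entries, a list of its own where there are three numbers: the closure, from -1 (fully open) to 1 (shut), so that 0 is half open, then the shift along the tool's x, y, z as a fraction of full scale, then the turn, a rotation vector about the tool's x, y, z as a fraction of full scale. In form: [[fingers, [dx, dy, dz], [wx, wy, wz]], ...]. A call has 1 to 8 rows; each row shifts and turns the commanded pose from where the row before left it, along the tool's axes as they then stand; what a row does not reach is not made up. Full scale, the value 1, is 100 mm for a shift and 45 degrees for a turn. A row lasts 1/10 s, in which the tool goes at most 50 mm and 8.59 degrees, less where a joint would pass 70% of its speed; a pose out of reach is approached as far as the arm can. A call with a number of a shift or a turn outside -1 to 1 is refused whole. A call with a gripper value outside its range is refused whole. The fingers move at their own pace and stop on an object; the grip force is fixed at half the most. Time passes only in rows, so rows that do not move let the fingers close. It gives the time, the measured TCP pose, the force and the opening at its end, in the units of the state.
- r.sense(): the state, without advancing time (a new reading comes with each control period).
- r.capture(name): name is "side" or "top"; returns a dict with "img" (384x512x3 uint8, blue, green, red), "fx", "fy", "cx", "cy" (pixels), "dist" ([k1, k2, p1, p2, k3] as OpenCV has them; the pictures are not rectified), "R" (3x3) and "t" (3): a world point X has camera coordinates R X + t. Camera axes: x right, y down, z forward; pixel columns grow to the right and rows downward; lengths in m; the calibration is good to about 2 mm. A picture is of the moment at which its call begins. There is no depth.
- r.finish_job(): hands the job in, once; it reports no verdict.
The state is a dict: "time_s": time; "joints": joint angles; "joint_velocities": joint speeds; "effort": joint torques, N m; "tcp_pos": TCP position; "ee_rot": TCP orientation; "wrist_force": force on the tool from outside, world axes, zero at the start; "moment": the same for the moment, N m; "gripper_width": opening from 0.0 (shut) to 1.0 (fully open).
Only numpy, scipy, OpenCV 4.12 (cv2) and the standard library are available. Lean on these libraries where they do the work, as an engineer would, in place of code of your own. Each camera call takes 0.05 s, during which the arm holds its last target.

## Working session

There is one attempt and no reset: what is moved stays moved. The work goes in short steps, Python scripts to look and compute and a shell command to move; the robot and the scene stay as the last step left them, time stands still between calls to the robot, and variables do not carry over. Pictures are saved under pics/ and viewed, and the job is handed in when it is done.

```bash
ls; mkdir -p pics; python3 - <<'E'
from station import r
import cv2
print(r.sense())
for n in("side","top"):
    c=r.capture(n); cv2.imwrite(f"pics/{n}0.png",c["img"])
    print(n,{k:c[k] for k in c if k!="img"})
E
```

```text
pics
{'time_s': 0.0, 'joints': array([ 7.84726692e+01,  2.20912950e+01,  3.80960011e-01, -2.92105507e-02,
       -6.84112202e+01, -1.48175772e+01]), 'joint_velocities': array([-0.01404413, -0.01403472,  0.03348218, -0.01560052, -0.10431442,
        0.05036891]), 'effort': array([-5.42220841e-04, -3.90659022e+01,  1.87399399e+01,  4.21969324e+00,
        1.09592066e-02, -1.96191199e-04]), 'tcp_pos': array([0.27706484, 0.55956869, 0.22146147]), 'ee_rot': array([[ 8.96055432e-01, -4.43941295e-01, -8.88442858e-04],
       [-4.43942175e-01, -8.96053240e-01, -1.98396771e-03],
       [ 8.46730896e-05,  2.17216229e-03, -9.99997637e-01]]), 'wrist_force': array([-0.55036132,  0.65754378, -0.81681135]), 'moment': array([-0.00120832,  0.03091375,  0.01323687]), 'gripper_width': 1.0013690723102395}
side {'fx': 461.2290758943878, 'fy': 461.2290758943878, 'cx': 260.45050302832686, 'cy': 190.9545988829104, 'dist': array([-0.19049304,  0.        ,  0.        ,  0.        ,  0.        ]), 'R': array([[-0.99355416, -0.11167555,  0.01946044],
       [-0.09570983,  0.73442462, -0.67190781],
       [ 0.06074345, -0.66943935, -0.74037909]]), 't': array([0.59221984, 0.03314587, 1.5709508 ])}
top {'fx': 470.2950463697209, 'fy': 470.2950463697209, 'cx': 245.22432179406317, 'cy': 190.68865926749933, 'dist': array([0.05284526, 0.        , 0.        , 0.        , 0.        ]), 'R': array([[ 9.62469410e-04, -9.99995684e-01,  2.77579901e-03],
       [-9.82163192e-01, -1.46722731e-03, -1.88024764e-01],
       [ 1.88028025e-01, -2.54531953e-03, -9.82160365e-01]]), 't': array([0.09804196, 0.59335913, 1.36199207])}
```

View pics/side0.png

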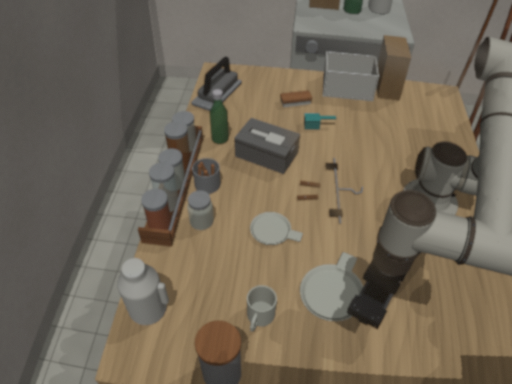

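View pics/top0.png

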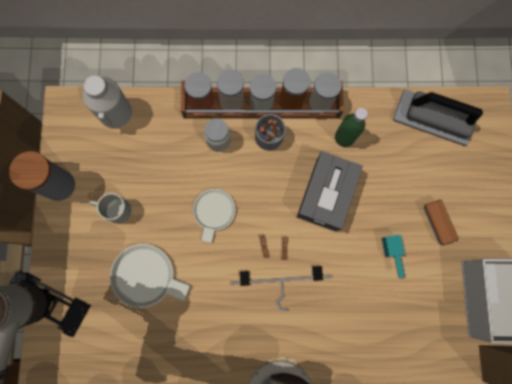

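Side view: scoop white at about (268,137) in the grey caddy, small dish at (270,228), big dish at (332,291). Top view: scoop (329,192) with its handle pointing up to (336,172), small dish (215,210), turquoise decoy (395,250). Next I measure these.

```bash
cat > h.py <<'E'
import numpy as np,cv2
from station import r
def cap(n,f=None):
    c=r.capture(n)
    if f: cv2.imwrite(f"pics/{f}.png",c["img"])
    return c
def K(c): return np.array([[c["fx"],0,c["cx"]],[0,c["fy"],c["cy"]],[0,0,1.]])
def ray(c,px,z):
    p=cv2.undistortPoints(np.array(px,float).reshape(-1,1,2),K(c),c["dist"])[:,0]
    d=np.c_[p,np.ones(len(p))]@c["R"]; o=-c["R"].T@c["t"]
    return o+d*((z-o[2])/d[:,2])[:,None]
def proj(c,X):
    return cv2.projectPoints(np.array(X,float).reshape(-1,1,3),cv2.Rodrigues(c["R"])[0],c["t"],K(c),c["dist"])[0][:,0]
E
python3 - <<'E'
from h import *
for n,box,dbox in(("top",(318,165,346,213),(190,185,240,245)),("side",(245,120,292,150),(245,208,304,248))):
    c=cap(n); im=c["img"]; hsv=cv2.cvtColor(im,cv2.COLOR_BGR2HSV)
    x0,y0,x1,y1=box
    m=np.zeros(im.shape[:2],np.uint8); m[y0:y1,x0:x1]=(im[y0:y1,x0:x1].min(2)>150)*255
    cs=max(cv2.findContours(m,0,cv2.CHAIN_APPROX_NONE)[0],key=cv2.contourArea)[:,0]
    W=ray(c,cs,0.094)[:,:2]
    rr=cv2.minAreaRect((W*1000).astype(np.float32)); print(n,"scoop",rr)
    # filled pixels
    ys,xs=np.nonzero(m); P=ray(c,np.c_[xs,ys],0.094)[:,:2]*1000
    print(" centroid",P.mean(0),len(P)); u,s,v=np.linalg.svd(P-P.mean(0),full_matrices=False)
    print(" axis",v[0],np.degrees(np.arctan2(v[0][1],v[0][0])))
    x0,y0,x1,y1=dbox
    m=np.zeros(im.shape[:2],np.uint8); m[y0:y1,x0:x1]=((hsv[y0:y1,x0:x1,1]<50)&(im[y0:y1,x0:x1].min(2)>120))*255
    cs=max(cv2.findContours(m,0,cv2.CHAIN_APPROX_NONE)[0],key=cv2.contourArea)[:,0]
    W=ray(c,cs,0.014)[:,:2]*1000
    # circle fit robust
    w=W.copy()
    for _ in range(8):
        A=np.c_[2*w,np.ones(len(w))]; s=np.linalg.lstsq(A,(w**2).sum(1),rcond=None)[0]
        R=np.sqrt(s[2]+s[0]**2+s[1]**2); e=np.hypot(*(W-s[:2]).T)-R; w=W[abs(e)<max(3,np.sort(abs(e))[len(e)//2])]
    far=W[np.argmax(e)]-s[:2]
    print(n,"dish",s[:2],R,len(w),len(W),"tab",far,e.max())
    cv2.imwrite(f"pics/z{n}.png",cv2.resize(im[box[1]-30:box[3]+35,box[0]-40:box[2]+40],None,fx=5,fy=5,interpolation=cv2.INTER_CUBIC))
E
```

```text
top scoop ((592.826171875, -152.6571807861328), (42.98536682128906, 120.20069885253906), 70.08027648925781)
 centroid [ 578.76139314 -147.76503723] 398
 axis [-0.93844819  0.34542002] 159.79256271475626
top dish [543.34469031 194.68353619] 63.08863531033474 105 136 tab [-101.00322127   13.93365784] 38.87114856809214
side scoop ((564.1349487304688, -141.42747497558594), (31.027326583862305, 50.82347106933594), 70.34848022460938)
 centroid [ 564.3909098  -141.40912348] 85
 axis [-0.94442692  0.32872146] 160.80880815225015
side dish [543.00734244 193.95621281] 62.126765698272735 92 124 tab [-96.6889529   35.95947196] 41.03251520353763
```

View pics/ztop.png

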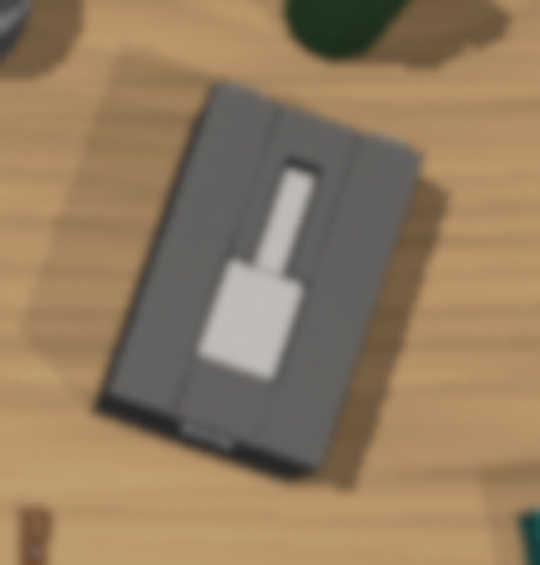

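View pics/zside.png

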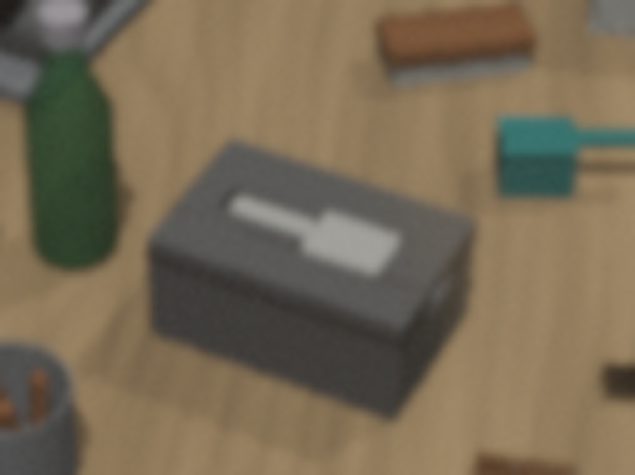

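```bash
python3 - <<'E'
from h import *
c=cap("top")
for n,p,z in(("bottletop",(361,114),.22),("bottlebase",(344,140),.01),("tin",(270,131),.09),("jarlid",(217,132),.11),("mug",(113,207),.09)): print(n,ray(c,[p],z)[0].round(3))
s=r.sense();R=s["ee_rot"]
t=np.array([.5625,-.1415,.23]);print((R.T@(t-s["tcp_pos"])*1000).round(1))
E
```

```text
bottletop [ 0.776 -0.217  0.22 ]
bottlebase [ 0.766 -0.215  0.01 ]
tin [0.77  0.024 0.09 ]
jarlid [0.76  0.183 0.11 ]
mug [0.538 0.483 0.09 ]
[566.9 501.9  -7.4]
```

```bash
python3 -m crank '[[1,[0.3,0.27,-0.01],[0,0,0]],[1,[0.3,0.27,-0.01],[0,0,0]],[1,[0.3,0.27,-0.01],[0,0,0]],[1,[0.3,0.27,-0.01],[0,0,0]],[1,[0.3,0.27,-0.01],[0,0,0]],[1,[0.3,0.27,-0.01],[0,0,0]],[1,[0.3,0.27,-0.01],[0,0,0]],[1,[0.3,0.27,-0.01],[0,0,0]]]'
python3 -m crank '[[1,[0.3,0.27,0],[0,0,0]],[1,[0.3,0.27,0],[0,0,0]],[1,[0.3,0.27,0],[0,0,0]],[1,[0.3,0.27,0],[0,0,0]],[1,[0.3,0.27,0],[0,0,0]],[1,[0.3,0.27,0],[0,0,0]],[1,[0.3,0.27,0],[0,0,0]],[1,[0,0,0],[0,0,0]]]'
cat > to.py <<'E'
import sys
from h import *
s=r.sense();R=s["ee_rot"];a=[float(v) for v in sys.argv[1:5]]
y=np.radians(a[3]);T=np.array([[np.cos(y),np.sin(y),0],[np.sin(y),-np.cos(y),0],[0,0,-1]])
print("tcp",s["tcp_pos"].round(4),"F",s["wrist_force"].round(1),"w",s["gripper_width"],"t",s["time_s"])
print("shift/100mm",(R.T@(np.array(a[:3])-s["tcp_pos"])*10).round(3),"turn/45deg",(cv2.Rodrigues(R.T@T)[0].ravel()*180/np.pi/45).round(3))
E
python3 to.py .5625 -.1415 .15 -20
```

```text
time_s: 1.05
tcp_pos: [0.3968, 0.2584, 0.2308]
ee_rot: [[0.896, -0.443, 0.0], [-0.443, -0.896, 0.0], [0.0, -0.0, -1.0]]
wrist_force: [0.5, -0.7, 0.3]
gripper_width: 0.357
time_s: 1.85
tcp_pos: [0.5017, -0.006, 0.2302]
ee_rot: [[0.894, -0.449, -0.0], [-0.449, -0.894, -0.001], [-0.0, 0.001, -1.0]]
wrist_force: [-1.8, 1.2, 0.5]
gripper_width: 0.003
tcp [ 0.5017 -0.006   0.2302] F [-1.8  1.2  0.5] w 0.0025595012233944744 t 1.85
shift/100mm [1.151 0.938 0.803] turn/45deg [ 0.001  0.    -0.148]
```

```bash
python3 -m crank '[[1,[0.3,0.24,0],[0,0,0]],[1,[0.3,0.24,0],[0,0,0]],[1,[0.3,0.24,0.1],[0,0,0]],[1,[0.25,0.22,0.1],[0,0,0]],[1,[0,0,0.3],[0,0,-0.148]],[1,[0,0,0.3],[0,0,0]],[1,[0,0,0],[0,0,0]],[1,[0,0,0],[0,0,0]]]'
python3 to.py .5625 -.1415 .12 -20
```

```text
time_s: 2.65
tcp_pos: [0.5625, -0.1376, 0.1509]
ee_rot: [[0.942, -0.336, -0.0], [-0.336, -0.942, -0.001], [-0.0, 0.001, -1.0]]
wrist_force: [0.2, -0.6, 0.0]
gripper_width: 0.007
tcp [ 0.5625 -0.1376  0.1509] F [ 0.2 -0.6  0. ] w 0.007288413842434946 t 2.65
shift/100mm [0.014 0.037 0.309] turn/45deg [0.001 0.    0.008]
```

```bash
python3 -m crank '[[1,[0.014,0.037,0.1],[0,0,0]],[1,[0,0,0.2],[0,0,0.008]],[1,[0,0,0],[0,0,0]],[1,[0,0,0],[0,0,0]]]'
python3 to.py .5625 -.1415 .1 -20
python3 - <<'E'
from h import *
a=cap("top")["img"][120:250,270:390];b=cap("side")["img"][90:190,210:330]
cv2.imwrite("pics/p1.png",np.vstack([cv2.resize(a,(480,300)),cv2.resize(b,(480,300))]))
E
```

```text
time_s: 3.05
tcp_pos: [0.5628, -0.1418, 0.1215]
ee_rot: [[0.94, -0.342, 0.001], [-0.342, -0.94, -0.0], [0.001, -0.0, -1.0]]
wrist_force: [-0.1, -0.1, -0.5]
gripper_width: 0.007
tcp [ 0.5628 -0.1418  0.1215] F [-0.1 -0.1 -0.5] w 0.007004071472771126 t 3.05
shift/100mm [-0.004 -0.002  0.215] turn/45deg [-0.    -0.002 -0.   ]
```

View pics/p1.png

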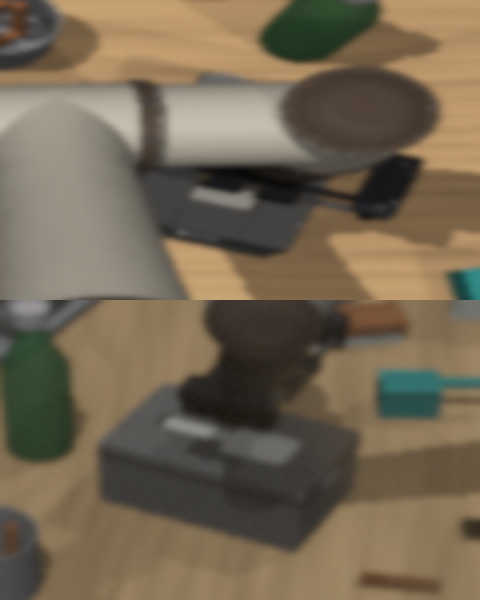

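The shut fingers are over the scoop body (side view). Now I press slowly.

```bash
python3 -m crank '[[1,[0,0,0.1],[0,0,0]],[1,[0,0,0.1],[0,0,0]],[1,[0,0,0.03],[0,0,0]],[1,[0,0,0.02],[0,0,0]],[1,[0,0,0.02],[0,0,0]],[1,[0,0,0],[0,0,0]]]'
python3 -m crank '[[1,[0,0,0.02],[0,0,0]],[1,[0,0,0.02],[0,0,0]],[1,[0,0,0],[0,0,0]]]'
```

```text
time_s: 3.75
tcp_pos: [0.562, -0.1418, 0.0938]
ee_rot: [[0.939, -0.343, -0.001], [-0.343, -0.939, -0.0], [-0.001, 0.0, -1.0]]
wrist_force: [-2.8, 0.3, 3.6]
gripper_width: 0.006
time_s: 4.05
tcp_pos: [0.562, -0.1419, 0.0901]
ee_rot: [[0.939, -0.343, -0.0], [-0.343, -0.939, -0.0], [-0.0, 0.0, -1.0]]
wrist_force: [-2.7, 0.6, 3.9]
gripper_width: 0.007
```

```bash
for i in 1 2; do python3 -m crank '[[1,[0,0,0.015],[0,0,0]],[1,[0,0,0],[0,0,0]]]' | grep -E 'tcp|force'; done
```

```text
tcp_pos: [0.562, -0.1418, 0.0884]
wrist_force: [-1.8, 0.8, 4.6]
tcp_pos: [0.5622, -0.1419, 0.0866]
wrist_force: [-2.1, -0.3, 4.8]
```

```bash
python3 -m crank '[[1,[0,0,0.015],[0,0,0]],[1,[0,0,0],[0,0,0]]]' | grep -E 'tcp|force'; python3 -m crank '[[1,[0,0,0.015],[0,0,0]],[1,[0,0,0],[0,0,0]]]' | grep -E 'tcp|force'
```

```text
tcp_pos: [0.5622, -0.1418, 0.0851]
wrist_force: [-2.5, 0.5, 5.2]
tcp_pos: [0.5623, -0.1419, 0.0846]
wrist_force: [-4.0, 0.5, 10.1]
```

```bash
python3 -m crank '[[1,[0,0,0.005],[0,0,0]],[1,[0,0,0],[0,0,0]]]' | grep -E 'tcp|force'; python3 -m crank '[[1,[0,0,0.005],[0,0,0]],[1,[0,0,0],[0,0,0]]]' | grep -E 'tcp|force'
```

```text
tcp_pos: [0.5624, -0.1419, 0.0845]
wrist_force: [-5.1, 1.3, 11.0]
tcp_pos: [0.5624, -0.1419, 0.0844]
wrist_force: [-5.1, 1.5, 12.5]
```

Firm stop reached at about 9.5 mm with 12 N, so the catch should be free. I retract clear.

```bash
python3 -m crank '[[1,[0,0,-0.3],[0,0,0]],[1,[0,0,-0.4],[0,0,0]],[1,[0,0,-0.3],[0,0,0]],[-1,[0,0,0],[0,0,0]],[-1,[0,0,0],[0,0,0]],[-1,[0,0,0],[0,0,0]]]'
python3 - <<'E'
from h import *
a=cap("top")["img"][120:250,270:390];b=cap("side")["img"][90:190,210:330]
cv2.imwrite("pics/p2.png",np.vstack([cv2.resize(a,(480,300)),cv2.resize(b,(480,300))]))
E
```

```text
time_s: 5.85
tcp_pos: [0.5616, -0.1416, 0.1809]
ee_rot: [[0.939, -0.343, -0.002], [-0.343, -0.939, 0.001], [-0.002, 0.0, -1.0]]
wrist_force: [0.3, -0.5, -0.6]
gripper_width: 0.196
```

View pics/p2.png

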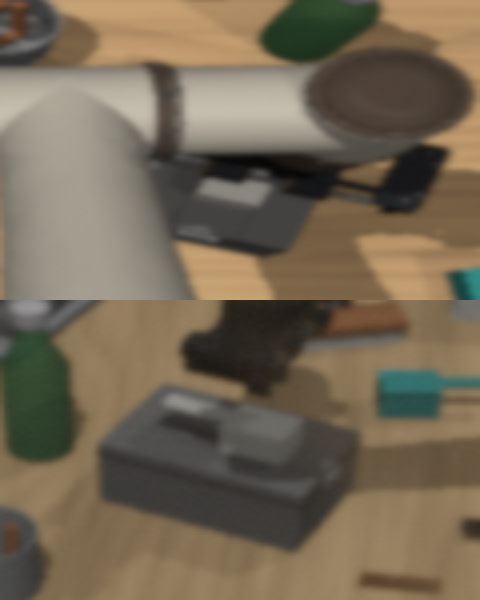

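```bash
python3 -m crank '[[-1,[0,0,0],[0,0,0]],[-1,[0,0,0],[0,0,0]],[-1,[0,0,0],[0,0,0]],[-1,[0,0,0],[0,0,0]],[-1,[0,0,0],[0,0,0]],[-1,[0,0,0],[0,0,0]]]'
python3 to.py .563 -.1415 .103 -20
python3 - <<'E'
from h import *
y=np.radians(-20);ux=np.array([np.cos(y),np.sin(y),0]);uy=np.array([-ux[1],ux[0],0]);o=np.array([.5625,-.1415,.130])
c=cap("side");im=c["img"]
P=[o+a*ux+b*uy for a,b in((-.03,-.023),(-.03,.023),(.03,.023),(.03,.009),(.094,.009),(.094,-.009),(.03,-.009),(.03,-.023))]
q=proj(c,P);s=5;x0,y0=210,90
v=cv2.resize(im[90:200,210:330],None,fx=s,fy=s,interpolation=cv2.INTER_CUBIC)
cv2.polylines(v,[np.int32((q-[x0,y0]+.5)*s)],True,(0,0,255),1)
cv2.imwrite("pics/p3.png",v)
E
```

```text
time_s: 6.55
tcp_pos: [0.5623, -0.1418, 0.1826]
ee_rot: [[0.939, -0.343, 0.0], [-0.343, -0.939, 0.0], [0.0, -0.0, -1.0]]
wrist_force: [-0.7, 0.2, -0.5]
gripper_width: 0.834
tcp [ 0.5623 -0.1418  0.1826] F [-0.7  0.2 -0.5] w 0.8343695474114523 t 6.55
shift/100mm [ 0.006 -0.005  0.796] turn/45deg [-0.    -0.    -0.001]
```

View pics/p3.png

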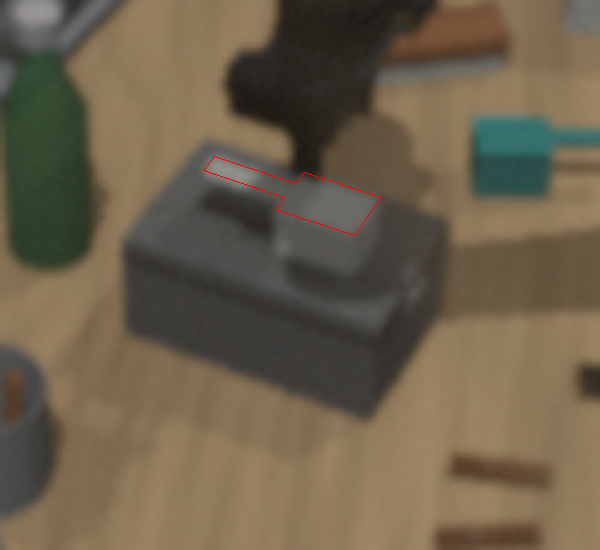

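The outline drawn at z = 130 mm matches the raised scoop. I descend and grip.

```bash
python3 -m crank '[[-1,[0.006,-0.005,0.2],[0,0,0]],[-1,[0,0,0.2],[0,0,0]],[-1,[0,0,0.2],[0,0,0]],[-1,[0,0,0.1],[0,0,0]],[-1,[0,0,0.08],[0,0,0]],[-1,[0,0,0],[0,0,0]],[-1,[0,0,0],[0,0,0]]]'
python3 -m crank '[[1,[0,0,0],[0,0,0]],[1,[0,0,0],[0,0,0]],[1,[0,0,0],[0,0,0]],[1,[0,0,0],[0,0,0]],[1,[0,0,0],[0,0,0]],[1,[0,0,0],[0,0,0]],[1,[0,0,0],[0,0,0]],[1,[0,0,0],[0,0,0]]]'
```

```text
time_s: 7.3
tcp_pos: [0.5636, -0.1416, 0.1052]
ee_rot: [[0.94, -0.343, 0.001], [-0.343, -0.94, -0.0], [0.001, -0.0, -1.0]]
wrist_force: [-0.4, 0.2, 0.2]
gripper_width: 0.997
time_s: 8.1
tcp_pos: [0.563, -0.1415, 0.1046]
ee_rot: [[0.939, -0.343, -0.0], [-0.343, -0.939, -0.0], [-0.0, 0.0, -1.0]]
wrist_force: [0.2, -0.4, 0.4]
gripper_width: 0.525
```

```bash
python3 -m crank '[[1,[0,0,-0.05],[0,0,0]],[1,[0,0,-0.1],[0,0,0]],[1,[0,0,-0.1],[0,0,0]],[1,[0,0,-0.2],[0,0,0]],[1,[0,0,-0.2],[0,0,0]],[1,[0,0,-0.1],[0,0,0]],[1,[0,0,0],[0,0,0]]]'
python3 to.py .5432 .1943 .18 -20
python3 - <<'E'
from h import *
c=cap("side");cv2.imwrite("pics/p4.png",cv2.resize(c["img"][40:200,190:350],None,fx=3.5,fy=3.5))
E
```

```text
time_s: 8.8
tcp_pos: [0.5641, -0.1415, 0.1818]
ee_rot: [[0.939, -0.343, 0.005], [-0.343, -0.939, -0.0], [0.004, -0.001, -1.0]]
wrist_force: [-0.3, -0.2, -0.6]
gripper_width: 0.529
tcp [ 0.5641 -0.1415  0.1818] F [-0.3 -0.2 -0.6] w 0.529255255365875 t 8.8
shift/100mm [-1.347 -3.084  0.017] turn/45deg [-0.002 -0.006 -0.001]
```

View pics/p4.png

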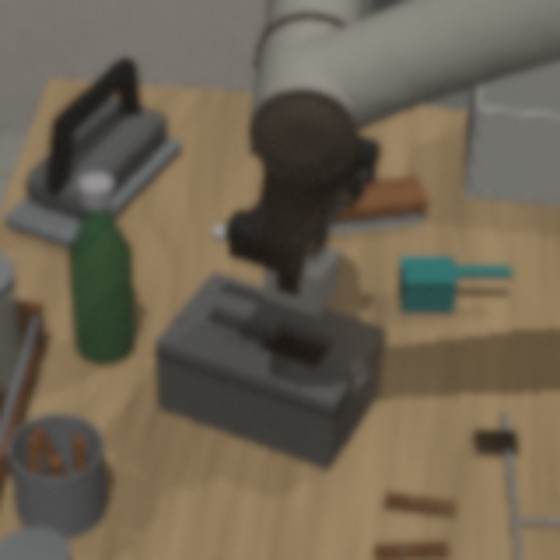

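Scoop is out of the well (empty slot visible around (298,340) in this crop) and level. Moving over the dish.

```bash
python3 -m crank '[[1,[-0.1,-0.2,0],[0,0,0]],[1,[-0.17,-0.4,0],[0,0,0]],[1,[-0.17,-0.4,0],[0,0,0]],[1,[-0.17,-0.4,0],[0,0,0]],[1,[-0.17,-0.4,0],[0,0,0]],[1,[-0.17,-0.4,0],[0,0,0]],[1,[-0.17,-0.4,0],[0,0,0]],[1,[-0.15,-0.3,0],[0,0,0]]]'
python3 -m crank '[[1,[-0.077,-0.184,0],[0,0,0]],[1,[0,0,0],[0,0,0]],[1,[0,0,0],[0,0,0]]]'
python3 to.py .5432 .1943 .04 -20
python3 - <<'E'
from h import *
for n in("side","top"):
    c=cap(n);x,y=(210,130) if n=="side" else (150,130)
    cv2.imwrite(f"pics/p5{n}.png",cv2.resize(c["img"][y:y+150,x:x+150],None,fx=3.5,fy=3.5))
E
```

```text
time_s: 9.65
tcp_pos: [0.5422, 0.1765, 0.1782]
ee_rot: [[0.94, -0.342, -0.002], [-0.342, -0.94, -0.001], [-0.002, 0.001, -1.0]]
wrist_force: [0.9, -0.0, -0.6]
gripper_width: 0.526
time_s: 9.95
tcp_pos: [0.5414, 0.1942, 0.1783]
ee_rot: [[0.94, -0.342, -0.002], [-0.342, -0.94, -0.001], [-0.002, 0.002, -1.0]]
wrist_force: [0.5, 0.5, -1.3]
gripper_width: 0.53
tcp [0.5414 0.1942 0.1783] F [ 0.5  0.5 -1.3] w 0.5304537659503007 t 9.95
shift/100mm [ 0.019 -0.01   1.383] turn/45deg [ 0.003  0.002 -0.   ]
```

View pics/p5side.png

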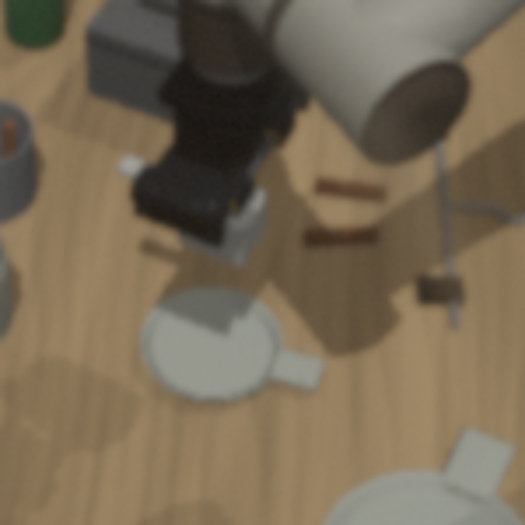

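```bash
python3 -m crank '[[1,[0.01,0,0.3],[0,0,0]],[1,[0.009,0,0.3],[0,0,0]],[1,[0,0,0.3],[0,0,0]],[1,[0,0,0.2],[0,0,0]],[1,[0,0,0.15],[0,0,0]],[1,[0,0,0.1],[0,0,0]],[1,[0,0,0],[0,0,0]],[1,[0,0,0],[0,0,0]]]'
python3 to.py .5432 .1943 .028 -20
```

```text
time_s: 10.85
tcp_pos: [0.5445, 0.1934, 0.0451]
ee_rot: [[0.939, -0.343, 0.001], [-0.343, -0.939, 0.0], [0.001, -0.001, -1.0]]
wrist_force: [0.1, -0.4, 0.4]
gripper_width: 0.524
tcp [0.5445 0.1934 0.0451] F [ 0.1 -0.4  0.4] w 0.5244505393831977 t 10.85
shift/100mm [-0.015 -0.004  0.171] turn/45deg [-0.001 -0.001 -0.002]
```

```bash
python3 - <<'E'
from h import *
c=cap("side");x,y=(210,130)
cv2.imwrite(f"pics/p6.png",cv2.resize(c["img"][y:y+150,x:x+150],None,fx=3.5,fy=3.5))
E
```

```text
(no output)
```

View pics/p6.png

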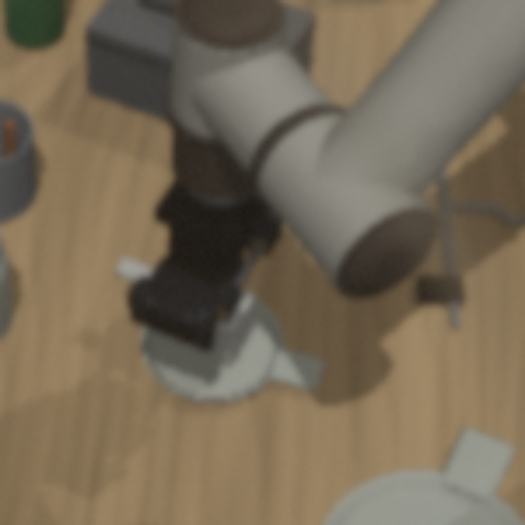

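Centred over the dish, about 17 mm to go. I lower until touch.

```bash
python3 -m crank '[[1,[-0.01,0,0.07],[0,0,0]],[1,[0,0,0.05],[0,0,0]],[1,[0,0,0.02],[0,0,0]],[1,[0,0,0],[0,0,0]],[1,[0,0,0],[0,0,0]]]' | grep -E 'tcp|force'; python3 -m crank '[[1,[0,0,0.015],[0,0,0]],[1,[0,0,0],[0,0,0]]]' | grep -E 'tcp|force'
```

```text
tcp_pos: [0.5431, 0.1941, 0.0305]
wrist_force: [0.5, -0.2, -0.0]
tcp_pos: [0.5429, 0.1941, 0.029]
wrist_force: [-0.0, 0.6, -0.6]
```

```bash
python3 -m crank '[[1,[0,0,0.01],[0,0,0]],[1,[0,0,0],[0,0,0]]]' | grep -E 'tcp|force'; python3 -m crank '[[1,[0,0,0.007],[0,0,0]],[1,[0,0,0],[0,0,0]]]' | grep -E 'tcp|force'
```

```text
tcp_pos: [0.5429, 0.194, 0.0279]
wrist_force: [-0.2, 1.1, -1.0]
tcp_pos: [0.5431, 0.1941, 0.0275]
wrist_force: [-0.1, -1.0, 2.1]
```

Contact where expected (27.5 mm, 2 N). Release and retreat straight up.

```bash
python3 -m crank '[[-0.5,[0,0,0],[0,0,0]],[-0.5,[0,0,0],[0,0,0]],[-0.5,[0,0,0],[0,0,0]],[-0.5,[0,0,0],[0,0,0]],[-0.5,[0,0,0],[0,0,0]],[-0.5,[0,0,0],[0,0,0]],[-0.5,[0,0,0],[0,0,0]]]'
python3 -m crank '[[-0.5,[0,0,-0.05],[0,0,0]],[-0.5,[0,0,-0.1],[0,0,0]],[-0.5,[0,0,-0.2],[0,0,0]],[-0.5,[0,0,-0.4],[0,0,0]],[-0.5,[0,0,-0.4],[0,0,0]],[-0.5,[0,0,-0.4],[0,0,0]],[-0.5,[-0.4,0,-0.2],[0,0,0]],[-0.5,[-0.4,0,0],[0,0,0]]]'
python3 -m crank '[[-0.5,[-0.4,0,0],[0,0,0]],[-0.5,[-0.3,0,0],[0,0,0]],[-0.5,[0,0,0],[0,0,0]],[-0.5,[0,0,0],[0,0,0]],[-0.5,[0,0,0],[0,0,0]]]'
python3 - <<'E'
from h import *
v=[]
for n in("side","top"):
    c=cap(n,"end"+n);x,y=(215,140) if n=="side" else (160,130)
    v.append(cv2.resize(c["img"][y:y+120,x:x+120],(390,390)))
cv2.imwrite("pics/p7.png",np.hstack(v))
E
```

```text
time_s: 12.7
tcp_pos: [0.543, 0.1941, 0.0273]
ee_rot: [[0.939, -0.343, -0.0], [-0.343, -0.939, -0.0], [-0.0, 0.0, -1.0]]
wrist_force: [0.3, -1.4, -0.9]
gripper_width: 0.75
time_s: 13.5
tcp_pos: [0.4693, 0.2227, 0.2069]
ee_rot: [[0.939, -0.344, 0.007], [-0.344, -0.939, 0.006], [0.005, -0.008, -1.0]]
wrist_force: [-0.1, 1.6, 0.7]
gripper_width: 0.749
time_s: 14.0
tcp_pos: [0.4028, 0.2456, 0.2029]
ee_rot: [[0.939, -0.343, 0.001], [-0.343, -0.939, 0.001], [0.001, -0.001, -1.0]]
wrist_force: [0.1, 0.4, 0.3]
gripper_width: 0.746
```

View pics/p7.png

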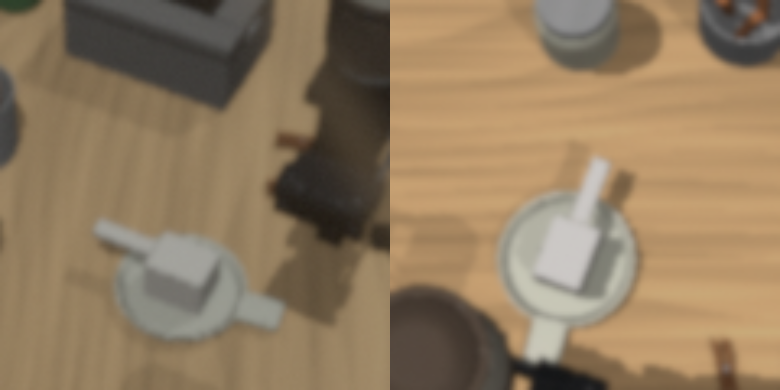

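View pics/endside.png

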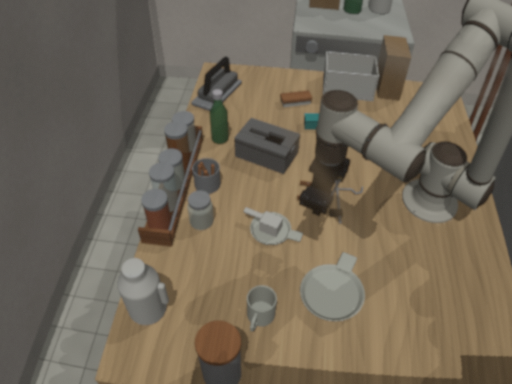

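```bash
python3 - <<'E'
from h import *
y=np.radians(-20);ux=np.array([np.cos(y),np.sin(y),0]);uy=np.array([-ux[1],ux[0],0]);v=[]
for n,(x0,y0) in(("side",(225,180)),("top",(170,160))):
    c=cap(n);s=4
    im=cv2.resize(c["img"][y0:y0+95,x0:x0+95],None,fx=s,fy=s,interpolation=cv2.INTER_CUBIC)
    for z,col in((.053,(0,0,255)),(.005,(255,0,0))):
        o=np.array([.5432,.1943,z]);P=[o+a*ux+b*uy for a,b in((-.03,-.023),(-.03,.023),(.03,.023),(.03,-.023))]
        cv2.polylines(im,[np.int32((proj(c,P)-[x0,y0]+.5)*s)],True,col,1)
    C=[[.5432+.066*np.cos(t),.1943+.066*np.sin(t),.014] for t in np.linspace(0,6.28,60)]
    cv2.polylines(im,[np.int32((proj(c,C)-[x0,y0]+.5)*s)],True,(0,160,0),1);v.append(im)
cv2.imwrite("pics/p8.png",np.hstack(v))
E
```

```text
(no output)
```

View pics/p8.png

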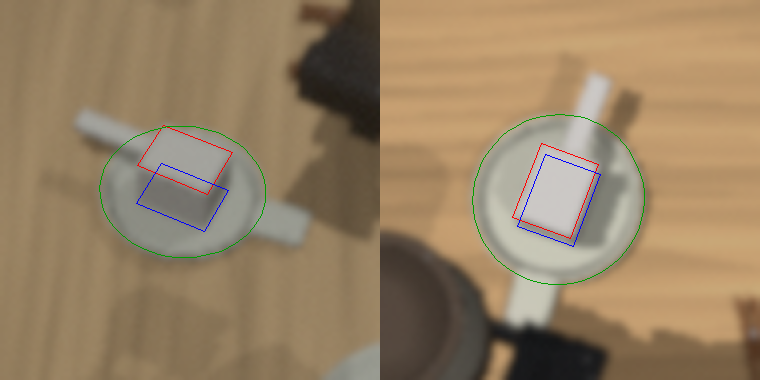

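Rim and scoop outlines match in both views: upright, flat and centred. Handing in.

```bash
python3 - <<'E'
from station import r
r.finish_job(); print(r.sense()["time_s"])
E
```

```text
the job is handed in; nothing more can be done
the job is handed in; nothing more can be done
```

The white scoop is out of the caddy and standing mouth down in the centre of the smaller spoon rest's dish. I handed the job in at about 14 s of robot time.

- **Unlocking:** I pressed the scoop straight down with the shut fingers until it met the stop, about 9.5 mm down at about 12 N. I then backed off and it sprang up by itself. In the side view its top matched the expected 35 mm above the deck.
- **Moving and placing:** I gripped it across its 46 mm width (the opening read about 46 mm), lifted it straight out and lowered it to a light touch of about 2 N on the dish floor. The arm was clear before I handed in.
- **Last checks:** In both cameras the scoop's top lay where an upright scoop at the dish centre should be, to within about 2–3 mm. Its footprint was inside the rim, with the handle overhanging the rim at height. The dish had not visibly moved, the bystanders were all upright, and no check failed.

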